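Slide the dark lute neck out of the holding jig

TASK

Take the dark walnut neck out of the holding jig: slide it along the board, away from the metal lip, until its thin end is clear of the lip, then lift it. Set it down, without dropping it, flat and lengthwise in the middle of the cork mat, the same side up as it lay in the jig. Leave the pale neck where it is.

Things in the scene. Friction and masses are not known exactly. Their poses are not given: they have to be found in the camera images.
- dark_neck_mid (a point): Loose dark walnut neck, 160 mm long, 0.12 kg. Point: mid-length, mid-width, 17 mm above its flat underside. x axis: along it to the thin end; z up. Thick part x -80 to +30 mm, 36 wide (y), 34 high; thin tongue x +30 to +80, 28 wide, 16 high from the underside. It starts in either jig bay, parallel to the jig's x, 34-42 mm of tongue under the lip; 60 mm free beside the thick part.
- pale_neck_mid (a point): Pale maple neck, same shape, size and reference point as the dark one, loose in the other bay, 118 mm beside it. A bystander: it stays there.
- jig: Fixed jig, origin under its centre, z up. Blue-grey board 260 (x) x 240 x 18 mm; necks rest on its top. Aluminium lip across it at x +65 to +115: underside 22, top 34 mm above the board (screw heads +5). Posts under it leave 36 mm channels at y -59, +59 for the tongues, closed behind by a stop. Necks slide out towards jig -x; a tongue is clear of the lip once its neck's point is at jig x below -15 mm.
- mat: Fixed cork mat on the table, 240 (x) x 140 (y) x 6 mm thick, origin at the centre of its underside, z up. The neck may point either way along its length.
Mind the look-alikes: they are no part of the job. What is shaped like the part that bears dark_neck_mid but blue or orange is not meant.

How it is judged:
On the way, in this order (a step that is already met when the one before it is completed fails the run):
1. the dark neck, still down on the jig board (risen less than 10 mm), is slid out until its tongue is clear of the lip (x of dark_neck_mid in the frame of jig below -0.01 m and z of dark_neck_mid in the frame of jig below 0.045 m).
2. the dark neck is lifted at least 15 mm off the board (z of dark_neck_mid in the frame of jig above 0.05 m).
At the end, for the whole second after the job is handed in: The dark neck lies flat (within 7 degrees), same side up, on the cork mat, its mid-point within 35 mm along and 30 mm across of the mat's centre, its length within 17 degrees of the mat's (either way round), at rest; the pale neck is within 12 mm of where it was (x of dark_neck_mid in the frame of mat between -0.035 and 0.035 m and y of dark_neck_mid in the frame of mat between -0.03 and 0.03 m and z of dark_neck_mid in the frame of mat between 0.018 and 0.028 m and angle between the x axis of dark_neck_mid and the x axis of mat, either way round below 0.3 rad and angle between dark_neck_mid's own z axis and vertical below 0.12 rad and linear speed of dark_neck below 0.02 m/s and distance of pale_neck_mid from where it was at the start of the episode below 0.012 m); the robot touches nothing.
It fails at once if the pale neck is moved more than 12 mm (distance of pale_neck_mid from where it was at the start of the episode above 0.012 m).
It fails at once if the dark neck is dropped (falls freely faster than 0.4 m/s, untouched by the fingers) (contact force between the fingers and dark_neck below 0.05 N and linear speed of dark_neck above 0.4 m/s).
It also fails if it takes over 38 s, if anything falls off the work surface, if the arm or the gripper's body presses on something with over 40 N, if the wrist force passes 120 N, or if a joint passes its speed limit or range.

ROBOT

A 6-joint arm with a two-finger parallel gripper is mounted at the origin on the work surface. World frame = base frame: x ahead of the robot, y to its left, z up, the work surface at z = 0. Lengths are in m, angles in rad, forces in N, time in s.
With the tool pointing down it reaches from about 0.35 to 0.775 m from the base axis. Payload 7.3 kg.
Tool frame: the origin (TCP) lies midway between the tips of the shut fingers; the grasp point (between the pads) lies 19 mm behind it; z points along the fingers, y is the direction in which the jaws open and shut (so a half turn about z gives the same grasp; the last joint's range is limited). The gripper opens to 92 mm and grips with 3 to 60 N. Pads are 19 mm wide; open, the fingers measure 130 mm over their backs; the gripper's body (75 mm by 190 mm) begins 47 mm behind the grasp point.
Start: joints at [-1.476, 0.342, 1.524, -0, 1.275, -0.146], TCP at [0.125, -0.51, 0.227] pointing down, gripper open.
Joint ranges: [-2.53, 2.53], [-0.77, 2.02], [0.04, 2.7], [-1, 4.14], [0.28, 2.66], [-3.11, 3.11]. Speed limits (rad/s): [2.57, 2.57, 3.14, 3.14, 3.14, 3.14].

INTERFACE

Orientations are given as a unit quaternion [w, x, y, z].
In Python, from bench import ctrl, capture gives the robot as it stands. The module is installed in compiled form; this text tells all that it offers.
- The arm moves only by the tool jog_arm, never from a script. Its argument "rows" is a list of rows, each an object of numbers: "claw": the closure, from 0 (fully open) to 1 (shut); "tx", "ty", "tz": the shift along the world's x, y, z in mm; "wx", "wy", "wz": the turn, a rotation vector about the world's x, y, z in degrees. A call has 1 to 12 rows; each row is the pose to reach, as a shift and turn from the pose commanded when the call began; what a row does not reach only later rows make up. A row lasts 1/12 s, in which the tool goes at most 41.7 mm and 7.16 degrees, less where a joint would pass 70% of its speed; a pose out of reach is approached as far as the arm can. A call with a gripper value outside its range is refused whole. The fingers move at their own pace and stop on an object; "grip_force" is the grip in N (left out, the last holds). Time passes only in rows, so rows that repeat a pose let the fingers close. It gives the time, the measured TCP pose, the force and the opening at its end, in the units of the state.
- ctrl.state(): the state, without advancing time (a new reading comes with each control period).
- capture(name): name is "side" or "top"; returns a dict with "img" (420x560x3 uint8, red, green, blue), "intrinsics" (3x3 intrinsics, pixels), "world_from_camera" (4x4, takes a point from camera to world coordinates). Camera axes: x right, y down, z forward; pixel columns grow to the right and rows downward; lengths in m; the calibration is good to about 2 mm. A picture is of the moment at which its call begins. There is no depth.
- ctrl.sign_off(): hands the job in, once; it reports no verdict.
The state is a dict: "time": time; "qpos": joint angles; "dq": joint speeds; "joint_efforts": joint torques, N m; "tcp_pos": TCP position; "orientation": TCP orientation; "force": force on the tool from outside, world axes, zero at the start; "wrist_torque": the same for the moment, N m; "gripper_width": opening from 0.0 (shut) to 1.0 (fully open).
Only numpy, scipy, OpenCV 4.12 (cv2) and the standard library are available. Lean on these libraries where they do the work, as an engineer would, in place of code of your own. Each camera call takes 0.05 s, during which the arm holds its last target.

## Working session

There is one attempt and no reset: what is moved stays moved. The work goes in short steps, Python scripts to look and compute and a tool call to move; the robot and the scene stay as the last step left them, time stands still between calls to the robot, and variables do not carry over. Pictures are saved under pics/ and viewed, and the job is handed in when it is done.

Besides the shell and the picture viewer there is one more tool, called after "Emit:" as a command line: name --argument value ..., lists and objects as JSON in quotes. jog_arm: Moves the arm, as the interface text tells. Its arguments: {"type":"object","properties":{"rows":{"type":"array"},"grip_force":{"type":"number"}},"required":["rows"]}

```bash
mkdir -p pics; python3 - <<'E'
from bench import ctrl, capture
import cv2
for n in("top","side"):
    c=capture(n); cv2.imwrite(f"pics/{n}0.png",c["img"][:,:,::-1]); print(c["intrinsics"],c["world_from_camera"].round(4) if hasattr(c["world_from_camera"],'round') else c["world_from_camera"])
print(ctrl.state())
E
```

```text
[[413.43691118   0.         281.01979653]
 [  0.         413.43691118 208.21810095]
 [  0.           0.           1.        ]] [[ 8.300e-03 -9.956e-01  9.380e-02  3.429e-01]
 [-1.000e+00 -8.400e-03 -7.000e-04 -6.460e-02]
 [ 1.500e-03 -9.380e-02 -9.956e-01  9.392e-01]
 [ 0.000e+00  0.000e+00  0.000e+00  1.000e+00]]
[[423.78703327   0.         270.19491058]
 [  0.         423.78703327 207.20377983]
 [  0.           0.           1.        ]] [[ 0.9794 -0.1551  0.1295  0.3067]
 [-0.2011 -0.686   0.6993 -0.7427]
 [-0.0196 -0.7109 -0.703   0.731 ]
 [ 0.      0.      0.      1.    ]]
{'time': 0.1, 'qpos': array([-1.47599585e+00,  3.42640879e-01,  1.52492519e+00, -2.80730414e-05,
        1.27538527e+00, -1.46002983e-01]), 'dq': array([-0.00056848, -0.00281981, -0.0036822 ,  0.00033139,  0.00016196,
        0.00026887]), 'joint_efforts': array([ 1.18632732e-03, -4.32006419e+01, -2.44693583e+01,  7.18870433e-02,
        5.26256638e-02, -5.29671445e-05]), 'tcp_pos': array([ 0.12518065, -0.50948505,  0.22611948]), 'orientation': array([-6.79465928e-04,  9.92759743e-01,  1.20115075e-01,  3.96886554e-06]), 'force': array([-0.28149426,  0.58014913, -0.55861182]), 'wrist_torque': array([-0.03594443,  0.02744943, -0.02990765]), 'gripper_width': 0.9996228714084645}
```

View pics/top0.png

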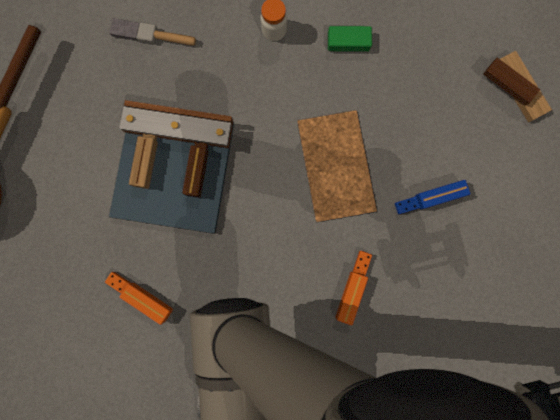

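View pics/side0.png

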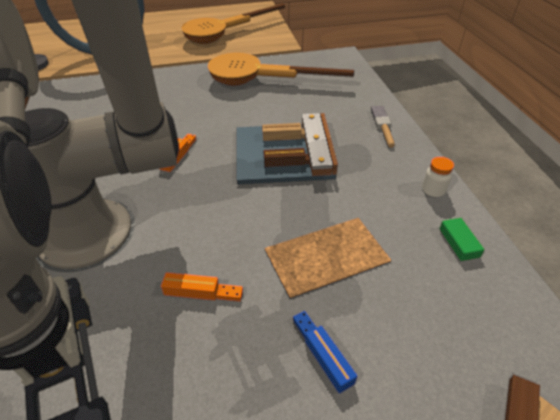

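The top view shows the dark neck at about (197,169), the pale neck at (143,161), the jig lip at (175,125) and the mat at (337,165). Next I'll measure these from colour masks.

```bash
cat > h.py <<'E'
import numpy as np, cv2
def ray(c,uv,z):
    K=np.array(c["intrinsics"]);T=np.array(c["world_from_camera"])
    uv=np.atleast_2d(np.array(uv,float)); d=np.c_[uv,np.ones(len(uv))]@np.linalg.inv(K).T@T[:3,:3].T
    o=T[:3,3]; return o+d*((z-o[2])/d[:,2])[:,None]
def proj(c,P):
    K=np.array(c["intrinsics"]);T=np.linalg.inv(np.array(c["world_from_camera"]))
    p=np.atleast_2d(P)@T[:3,:3].T+T[:3,3]; p=p@K.T; return p[:,:2]/p[:,2:]
def big(m,roi=None):
    m=m.astype(np.uint8)*255
    if roi: 
        r=np.zeros_like(m);x0,y0,x1,y1=roi;r[y0:y1,x0:x1]=255;m&=r
    m=cv2.morphologyEx(m,cv2.MORPH_CLOSE,np.ones((5,5)))
    cs,_=cv2.findContours(m,cv2.RETR_EXTERNAL,cv2.CHAIN_APPROX_NONE)
    return max(cs,key=cv2.contourArea)[:,0,:]
E
python3 - <<'E'
from bench import ctrl, capture
from h import *
c=capture("top");img=c["img"]
for n,p in dict(dark=(190,180),dark2=(203,160),stripe=(195,170),board=(165,200),board2=(125,190),lip=(150,125),pale=(143,160),mat=(337,165),tab=(250,250),shadow=(250,150),stop=(150,104)).items(): print(n,img[p[1],p[0]])
hsv=cv2.cvtColor(img,cv2.COLOR_RGB2HSV)
# mat
H,S,V=[hsv[...,i].astype(int) for i in range(3)]
m=(H<25)&(S>90)&(V>60)
q=big(m,(290,100,385,230)); 
w=ray(c,q,0.006)[:,:2]; r=cv2.minAreaRect(w.astype(np.float32)*1000);print("mat",r)
b=(H>90)&(H<125)&(S>50)
q=big(b,(100,95,245,240)); w=ray(c,q,0.018)[:,:2]; r=cv2.minAreaRect(w.astype(np.float32)*1000);print("board",r)
ov=img.copy()
d=(H<20)&(S>90)&(V<110)
q2=big(d,(178,140,212,200)); 
for z in(.018,.052): print("dark",z,cv2.minAreaRect(ray(c,q2,z)[:,:2].astype(np.float32)*1000))
for k in(q,q2): cv2.drawContours(ov,[k.reshape(-1,1,2)],-1,(255,0,255),1)
cv2.imwrite("pics/crop1.png",cv2.resize(ov[90:245,95:255],None,fx=4.5,fy=4.5/1.2 if 0 else 3.8,interpolation=cv2.INTER_NEAREST)[:,:,::-1])
E
```

```text
dark [73 47 27]
dark2 [48 20  6]
stripe [94 65 31]
board [68 77 80]
board2 [66 74 77]
lip [154 144 132]
pale [153 114  69]
mat [139  99  61]
tab [108 102  92]
shadow [74 70 67]
stop [112  74  51]
mat ((531.4751586914062, -191.00457763671875), (240.50335693359375, 141.3009796142578), 10.570398330688477)
board ((481.1759338378906, 147.65548706054688), (160.58604431152344, 191.66566467285156), 82.46633911132812)
dark 0.018 ((520.27685546875, 139.89480590820312), (73.7958984375, 124.71281433105469), 81.60475158691406)
dark 0.052 ((513.7320556640625, 132.34765625), (71.0722427368164, 120.10989379882812), 81.60470581054688)
```

View pics/crop1.png

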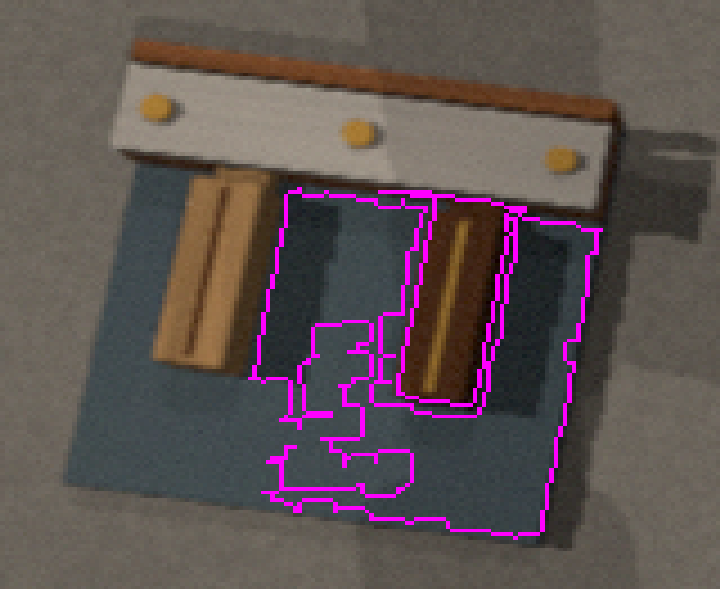

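```bash
python3 - <<'E'
from bench import ctrl, capture
from h import *
c=capture("top");img=c["img"]
cr=lambda pts:[(95+(x)/4.5-.5+0.0,90+y/3.8-.5) for x,y in pts]
b=ray(c,cr([(65,485),(545,537),(600,215),(135,160)]),.018)[:,:2]*1000
print("board",b.round(1)); e=b[1]-b[0]; L=np.linalg.norm(e); print("width",L,"jig x ang",np.degrees(np.arctan2(e[1],e[0]))+90)
print("side angs",[np.degrees(np.arctan2(*(v[::-1]))) for v in(b[2]-b[1],b[3]-b[0])])
lp=ray(c,cr([(113,150),(128,63),(617,112),(603,210)]),.052)[:,:2]*1000;print("lip",lp.round(1))
R=img[...,0].astype(int);G=img[...,1].astype(int);B=img[...,2].astype(int)
m=np.zeros(R.shape,bool);m[142:198,180:212]=1
st=m&(R>80)&(R-B>38)
v,u=np.nonzero(st);print(len(u))
P=ray(c,np.c_[u,v],.052)[:,:2]*1000
vx=cv2.fitLine(P.astype(np.float32),cv2.DIST_HUBER,0,.01,.01).ravel();print("stripe",vx, np.degrees(np.arctan2(vx[1],vx[0])), P.min(0),P.max(0))
dk=m&(R-B>22)&(R<140)
q=big(dk);print("dark top+side",cv2.minAreaRect(q.astype(np.float32)))
d=vx[:2]*np.sign(vx[0]);s=(P-vx[2:])@d;print("stripe ends",s.min(),s.max())
for t in range(-90,80,5):
    p=proj(c,np.r_[vx[2:]+d*t,52]/1000)[0]; q=cv2.remap(img,np.float32([[p[0]]]),np.float32([[p[1]]]),1)[0,0]; print(t,p.round(1),q,end=";")
c2=img[90:245,95:255]
n=np.array([-d[1],d[0]])
print()
for t in(-40,-10,20):
  print(t,[ (o,int(cv2.remap(img,*[np.float32([[a]]) for a in proj(c,np.r_[vx[2:]+d*t+n*o,52]/1000)[0]],1)[0,0][[0]][0]-cv2.remap(img,*[np.float32([[a]]) for a in proj(c,np.r_[vx[2:]+d*t+n*o,52]/1000)[0]],1)[0,0][2].astype(int))) for o in range(-40,41,4)])
E
```

```text
board [[406.5 318.6]
 [378.   79.9]
 [570.4  56.6]
 [601.9 292.5]]
width 240.42990984411432 jig x ang -6.8121734312349105
side angs [np.float64(-6.898858464245364), np.float64(-7.6208504548207845)]
lip [[598.2 290.3]
 [649.9 285.3]
 [622.8  45.1]
 [565.   50.7]]
145
stripe [ 9.8983800e-01 -1.4219971e-01  5.0835727e+02  1.2553004e+02] -8.175154 [460.12174594 115.03943097] [557.20276013 134.36639333]
dark top+side ((195.3245849609375, 168.3704833984375), (19.353822708129883, 54.625877380371094), 13.240518569946289)
stripe ends -48.9565368482085 49.840884289138586
-90 [186.5 210.8] [59 67 70];-85 [186.9 208.5] [57 65 68];-80 [187.3 206.2] [53 62 65];-75 [187.7 203.9] [47 58 59];-70 [188.  201.7] [50 58 62];-65 [188.4 199.4] [52 60 63];-60 [188.8 197.1] [51 56 60];-55 [189.2 194.9] [34 21 13];-50 [189.6 192.6] [93 63 31];-45 [190.  190.3] [134  99  43];-40 [190.4 188.1] [124  90  38];-35 [190.8 185.8] [133  97  43];-30 [191.2 183.5] [132  98  45];-25 [191.6 181.3] [127  94  43];-20 [192. 179.] [131  95  39];-15 [192.4 176.8] [123  88  37];-10 [192.8 174.5] [129  94  41];-5 [193.2 172.3] 
[... 478 characters left out ...]
136.6] [136 128 118];
-40 [(-40, -7), (-36, -5), (-32, -12), (-28, -12), (-24, 7), (-20, 20), (-16, 34), (-12, 43), (-8, 50), (-4, 52), (0, 86), (4, 57), (8, 44), (12, 53), (16, 26), (20, -11), (24, -13), (28, -14), (32, -12), (36, -13), (40, -14)]
-10 [(-40, -10), (-36, -5), (-32, -7), (-28, -6), (-24, 2), (-20, 20), (-16, 34), (-12, 43), (-8, 44), (-4, 57), (0, 88), (4, 52), (8, 43), (12, 43), (16, 30), (20, -12), (24, -13), (28, -14), (32, -13), (36, -15), (40, -13)]
20 [(-40, -7), (-36, -6), (-32, -9), (-28, -14), (-24, 14), (-20, 24), (-16, 36), (-12, 46), (-8, 43), (-4, 52), (0, 88), (4, 53), (8, 43), (12, 49), (16, 27), (20, -13), (24, -11), (28, -13), (32, -13), (36, -13), (40, -14)]
```

The board is 240 mm wide, matching the spec. The jig is at about (521,183) with yaw about -7.3°. The dark neck's mid-point is at about (533,122), which is jig x +19.5, y -59, as expected. I'll grasp at about (515,124.5). The mat centre is (531,-191), yaw 10.6°.

Emit:
jog_arm --rows '[{"claw":0,"tx":27,"ty":22,"tz":0,"wz":-2},{"claw":0,"tx":54,"ty":43,"wz":-4},{"claw":0,"tx":81,"ty":65,"wz":-6},{"claw":0,"tx":108,"ty":87,"wz":-8},{"claw":0,"tx":135,"ty":108,"wz":-10},{"claw":0,"tx":162,"ty":130,"wz":-12},{"claw":0,"tx":190,"ty":152,"wz":-14},{"claw":0,"tx":217,"ty":173,"wz":-16},{"claw":0,"tx":244,"ty":195,"wz":-18},{"claw":0,"tx":271,"ty":217,"wz":-20},{"claw":0,"tx":298,"ty":238,"wz":-21},{"claw":0,"tx":325,"ty":260,"wz":-21.2}]'

```text
schema error: expected keys claw, tx, ty, tz, wx, wy, wz
```

```bash
python3 - <<'E'
from bench import ctrl
s=ctrl.state();print(s['time'],s['tcp_pos'],s['orientation'],s['qpos'])
E
```

```text
0.2 [ 0.12519834 -0.5096201   0.22632349] [-4.43250347e-04  9.92759148e-01  1.20121093e-01 -2.34250448e-06] [-1.47598625e+00  3.42452125e-01  1.52462149e+00 -2.86164253e-05
  1.27540512e+00 -1.46005321e-01]
```

Emit:
jog_arm --rows '[{"claw":0,"tx":27,"ty":22,"tz":0,"wx":0,"wy":0,"wz":-2},{"claw":0,"tx":54,"ty":43,"tz":0,"wx":0,"wy":0,"wz":-4},{"claw":0,"tx":81,"ty":65,"tz":0,"wx":0,"wy":0,"wz":-6},{"claw":0,"tx":108,"ty":87,"tz":0,"wx":0,"wy":0,"wz":-8},{"claw":0,"tx":135,"ty":108,"tz":0,"wx":0,"wy":0,"wz":-10},{"claw":0,"tx":162,"ty":130,"tz":0,"wx":0,"wy":0,"wz":-12},{"claw":0,"tx":190,"ty":152,"tz":0,"wx":0,"wy":0,"wz":-14},{"claw":0,"tx":217,"ty":173,"tz":0,"wx":0,"wy":0,"wz":-16},{"claw":0,"tx":244,"ty":195,"tz":0,"wx":0,"wy":0,"wz":-18},{"claw":0,"tx":271,"ty":217,"tz":0,"wx":0,"wy":0,"wz":-20},{"claw":0,"tx":298,"ty":238,"tz":0,"wx":0,"wy":0,"wz":-21},{"claw":0,"tx":325,"ty":260,"tz":0,"wx":0,"wy":0,"wz":-21.2}]'

```text
time: 1.2
tcp_pos: [0.4513, -0.2486, 0.2267]
orientation: [0.0, 0.998, -0.065, -0.0]
force: [1.0, -0.2, 0.9]
gripper_width: 1.002
```

```bash
python3 - <<'E'
from bench import ctrl
s=ctrl.state();print(s['time'],s['tcp_pos'],s['orientation'],s['qpos'])
E
```

```text
1.2 [ 0.45131269 -0.24855658  0.22669811] [ 6.15645145e-05  9.97882026e-01 -6.50496238e-02 -7.26712169e-05] [-6.52129703e-01  3.24227291e-01  1.55042394e+00 -1.91803409e-04
  1.26699424e+00  1.04891518e+00]
```

Emit:
jog_arm --rows '[{"claw":0,"tx":5,"ty":31,"tz":0,"wx":0,"wy":0,"wz":0},{"claw":0,"tx":11,"ty":63,"tz":0,"wx":0,"wy":0,"wz":0},{"claw":0,"tx":17,"ty":96,"tz":0,"wx":0,"wy":0,"wz":0},{"claw":0,"tx":23,"ty":130,"tz":0,"wx":0,"wy":0,"wz":0},{"claw":0,"tx":29,"ty":165,"tz":0,"wx":0,"wy":0,"wz":0},{"claw":0,"tx":35,"ty":200,"tz":0,"wx":0,"wy":0,"wz":0},{"claw":0,"tx":41,"ty":235,"tz":0,"wx":0,"wy":0,"wz":0},{"claw":0,"tx":47,"ty":270,"tz":0,"wx":0,"wy":0,"wz":0},{"claw":0,"tx":53,"ty":305,"tz":-15,"wx":0,"wy":0,"wz":0},{"claw":0,"tx":58,"ty":340,"tz":-30,"wx":0,"wy":0,"wz":0},{"claw":0,"tx":64,"ty":373,"tz":-60,"wx":0,"wy":0,"wz":0},{"claw":0,"tx":64,"ty":373,"tz":-90,"wx":0,"wy":0,"wz":0}]'

```text
time: 2.2
tcp_pos: [0.5156, 0.1279, 0.137]
orientation: [-0.001, 0.998, -0.063, 0.002]
force: [-0.0, -0.8, -0.0]
gripper_width: 1.002
```

```bash
python3 - <<'E'
from bench import ctrl,capture
import cv2
for n in("top","side"):
    c=capture(n); cv2.imwrite(f"pics/{n}1.png",c["img"][:,:,::-1])
a=cv2.imread("pics/side1.png")[90:210,200:360]; cv2.imwrite("pics/side1c.png",cv2.resize(a,None,fx=4.5,fy=4.5))
s=ctrl.state();print(s['time'],s['tcp_pos'],s['orientation'],s['qpos'])
E
```

```text
2.3 [0.51077762 0.12420002 0.13220438] [ 8.72109513e-04  9.97990965e-01 -6.31501033e-02 -5.03359454e-03] [ 9.27694724e-02  4.44260437e-01  1.64890306e+00 -1.82748581e-04
  1.05864513e+00  1.79004212e+00]
```

View pics/side1c.png

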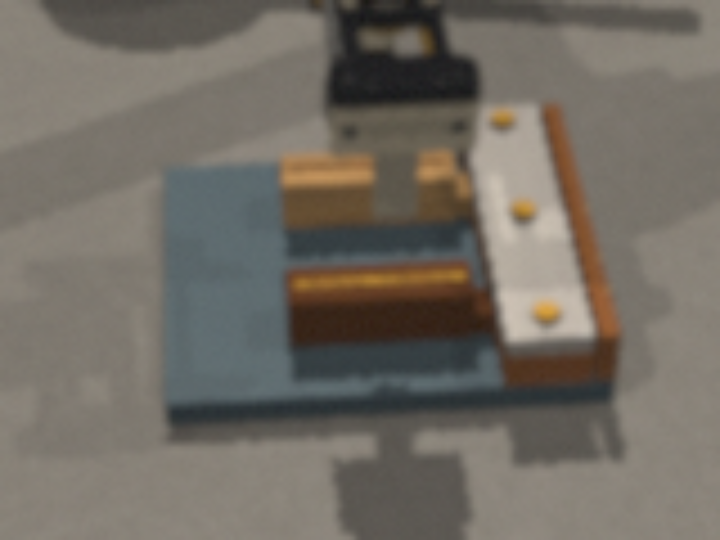

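View pics/top1.png

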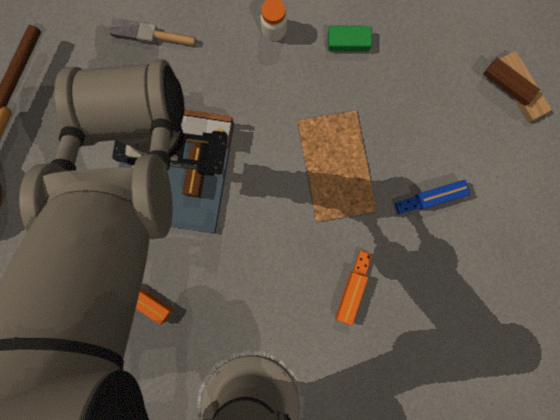

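Side view: the dark neck lies with its tongue under the lip (crop stripe (290,285)–(468,272)), and the gripper is above it. I'll cross-check the stripe in this view and let the arm settle, with a partial descent.

Emit:
jog_arm --rows '[{"claw":0,"tx":0,"ty":0,"tz":-20,"wx":0,"wy":0,"wz":0},{"claw":0,"tx":0,"ty":0,"tz":-40,"wx":0,"wy":0,"wz":0},{"claw":0,"tx":0,"ty":0,"tz":-60,"wx":0,"wy":0,"wz":0},{"claw":0,"tx":0,"ty":0,"tz":-60,"wx":0,"wy":0,"wz":0},{"claw":0,"tx":0,"ty":0,"tz":-60,"wx":0,"wy":0,"wz":0},{"claw":0,"tx":0,"ty":0,"tz":-60,"wx":0,"wy":0,"wz":0}]'

```text
time: 2.8
tcp_pos: [0.5154, 0.1226, 0.0786]
orientation: [-0.0, 0.998, -0.065, 0.001]
force: [0.2, -0.4, -0.2]
gripper_width: 1.001
```

```bash
python3 - <<'E'
from bench import ctrl,capture
from h import *
c=capture("side");img=c["img"]; cv2.imwrite("pics/side2.png",cv2.resize(img[60:210,200:360],None,fx=4.,fy=4.)[:,:,::-1])
f=lambda x,y:(200+x/4.5-.5,90+y/4.5-.5)
P=ray(c,[f(290,283),f(468,272)],.052)*1000;print(P,P.mean(0))
s=ctrl.state();print(s['time'],s['tcp_pos'],s['orientation'],s['qpos'],s['dq'])
E
```

```text
[[456.95273271 136.55918094  52.        ]
 [560.51015056 123.31033367  52.        ]] [508.73144163 129.9347573   52.        ]
2.85 [0.51547776 0.12276094 0.07870803] [-1.48532086e-04  9.97890550e-01 -6.49019114e-02  1.47294448e-03] [ 8.92070923e-02  5.14943267e-01  1.70556860e+00 -1.99863816e-04
  9.18124231e-01  1.79001983e+00] [ 0.00615527 -0.00049062  0.00413614  0.001209   -0.00891433  0.00048479]
```

View pics/side2.png

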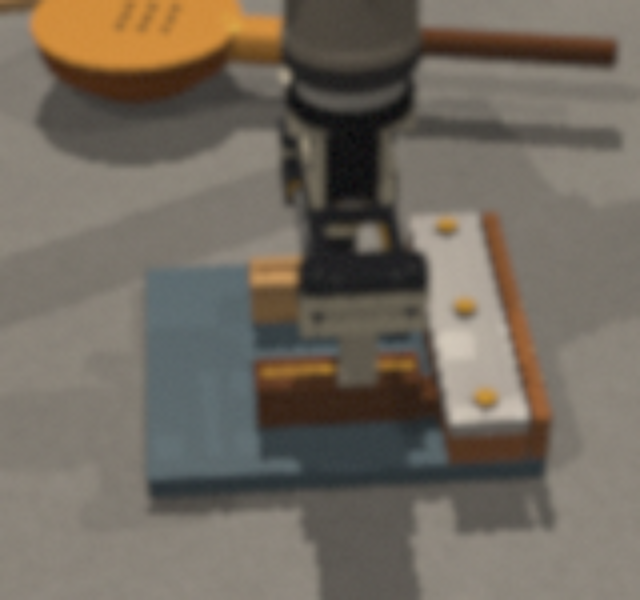

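Both views agree within about 4 mm. Descending with +2 mm in y, then closing.

Emit:
jog_arm --rows '[{"claw":0,"tx":0,"ty":2,"tz":-15,"wx":0,"wy":0,"wz":0},{"claw":0,"tx":0,"ty":2,"tz":-30,"wx":0,"wy":0,"wz":0},{"claw":0,"tx":0,"ty":2,"tz":-45,"wx":0,"wy":0,"wz":0},{"claw":0,"tx":0,"ty":2,"tz":-52,"wx":0,"wy":0,"wz":0},{"claw":0,"tx":0,"ty":2,"tz":-52,"wx":0,"wy":0,"wz":0},{"claw":0,"tx":0,"ty":2,"tz":-52,"wx":0,"wy":0,"wz":0}]'

```text
time: 3.35
tcp_pos: [0.5148, 0.1251, 0.0256]
orientation: [-0.0, 0.998, -0.065, 0.0]
force: [0.8, -0.4, 0.8]
gripper_width: 1.002
```

Emit:
jog_arm --grip_force 20 --rows '[{"claw":1,"tx":0,"ty":0,"tz":0,"wx":0,"wy":0,"wz":0},{"claw":1,"tx":0,"ty":0,"tz":0,"wx":0,"wy":0,"wz":0},{"claw":1,"tx":0,"ty":0,"tz":0,"wx":0,"wy":0,"wz":0},{"claw":1,"tx":0,"ty":0,"tz":0,"wx":0,"wy":0,"wz":0},{"claw":1,"tx":0,"ty":0,"tz":0,"wx":0,"wy":0,"wz":0},{"claw":1,"tx":0,"ty":0,"tz":0,"wx":0,"wy":0,"wz":0},{"claw":1,"tx":0,"ty":0,"tz":0,"wx":0,"wy":0,"wz":0},{"claw":1,"tx":0,"ty":0,"tz":0,"wx":0,"wy":0,"wz":0},{"claw":1,"tx":0,"ty":0,"tz":0,"wx":0,"wy":0,"wz":0},{"claw":1,"tx":0,"ty":0,"tz":0,"wx":0,"wy":0,"wz":0}]'

```text
time: 4.18
tcp_pos: [0.5142, 0.1252, 0.0247]
orientation: [0.0, 0.998, -0.065, -0.0]
force: [-0.2, 0.6, -0.1]
gripper_width: 0.39
```

The opening is 0.39, i.e. 36 mm, so the neck is held. I'll slide it 47 mm along jig -x.

Emit:
jog_arm --rows '[{"claw":1,"tx":-3,"ty":0.4,"tz":0,"wx":0,"wy":0,"wz":0},{"claw":1,"tx":-8,"ty":1,"tz":0,"wx":0,"wy":0,"wz":0},{"claw":1,"tx":-13,"ty":1.7,"tz":0,"wx":0,"wy":0,"wz":0},{"claw":1,"tx":-18,"ty":2.3,"tz":0,"wx":0,"wy":0,"wz":0},{"claw":1,"tx":-23,"ty":3,"tz":0,"wx":0,"wy":0,"wz":0},{"claw":1,"tx":-28,"ty":3.6,"tz":0,"wx":0,"wy":0,"wz":0},{"claw":1,"tx":-33,"ty":4.3,"tz":0,"wx":0,"wy":0,"wz":0},{"claw":1,"tx":-38,"ty":4.9,"tz":0,"wx":0,"wy":0,"wz":0},{"claw":1,"tx":-43,"ty":5.5,"tz":0,"wx":0,"wy":0,"wz":0},{"claw":1,"tx":-47,"ty":6,"tz":0,"wx":0,"wy":0,"wz":0},{"claw":1,"tx":-47,"ty":6,"tz":0,"wx":0,"wy":0,"wz":0},{"claw":1,"tx":-47,"ty":6,"tz":0,"wx":0,"wy":0,"wz":0}]'

```text
time: 5.18
tcp_pos: [0.4671, 0.1312, 0.0248]
orientation: [0.0, 0.998, -0.065, -0.0]
force: [-0.8, -0.1, -2.0]
gripper_width: 0.39
```

```bash
python3 - <<'E'
from bench import ctrl,capture
from h import *
c=capture("side");img=c["img"]; cv2.imwrite("pics/side3.png",cv2.resize(img[60:210,200:360],None,fx=4.,fy=4.)[:,:,::-1])
c=capture("top");img=c["img"]; cv2.imwrite("pics/top3.png",cv2.resize(img[90:240,95:255],None,fx=4.,fy=4.)[:,:,::-1])
E
```

```text
(no output)
```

View pics/side3.png

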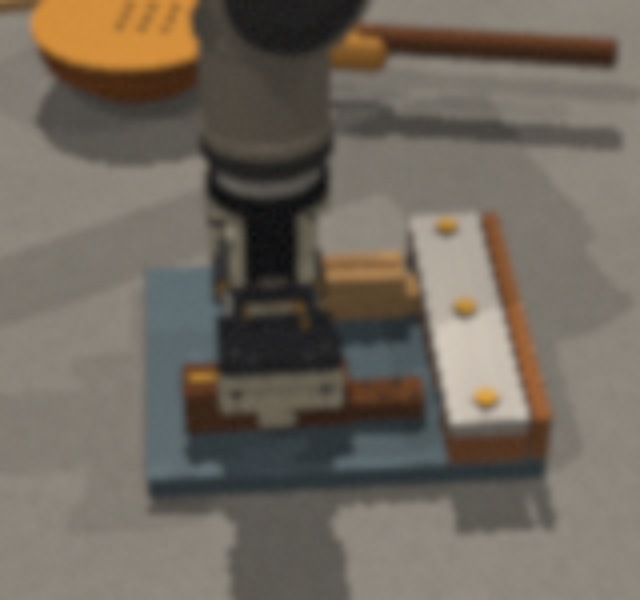

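View pics/top3.png

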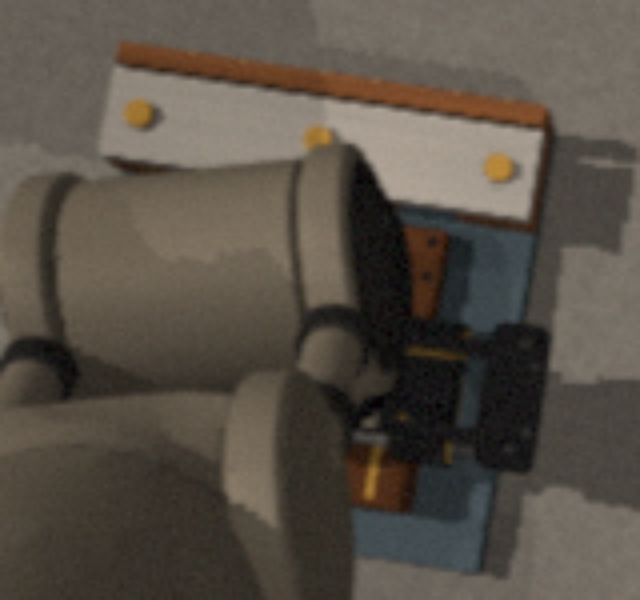

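Both views show the tongue clear, with a gap to the lip (tongue tip at about (420,400) in the side crop, lip edge at about (440,420)). Now lifting.

Emit:
jog_arm --grip_force 25 --rows '[{"claw":1,"tx":0,"ty":0,"tz":0,"wx":0,"wy":0,"wz":0},{"claw":1,"tx":0,"ty":0,"tz":4,"wx":0,"wy":0,"wz":0},{"claw":1,"tx":0,"ty":0,"tz":10,"wx":0,"wy":0,"wz":0},{"claw":1,"tx":0,"ty":0,"tz":18,"wx":0,"wy":0,"wz":0},{"claw":1,"tx":0,"ty":0,"tz":28,"wx":0,"wy":0,"wz":0},{"claw":1,"tx":0,"ty":0,"tz":40,"wx":0,"wy":0,"wz":0},{"claw":1,"tx":0,"ty":0,"tz":52,"wx":0,"wy":0,"wz":0},{"claw":1,"tx":0,"ty":0,"tz":64,"wx":0,"wy":0,"wz":0},{"claw":1,"tx":0,"ty":0,"tz":74,"wx":0,"wy":0,"wz":0},{"claw":1,"tx":0,"ty":0,"tz":80,"wx":0,"wy":0,"wz":0},{"claw":1,"tx":0,"ty":0,"tz":80,"wx":0,"wy":0,"wz":0},{"claw":1,"tx":0,"ty":0,"tz":80,"wx":0,"wy":0,"wz":0}]'

```text
time: 6.28
tcp_pos: [0.4673, 0.1312, 0.1052]
orientation: [-0.0, 0.998, -0.065, 0.0]
force: [1.1, -0.1, -1.7]
gripper_width: 0.391
```

Emit:
jog_arm --rows '[{"claw":1,"tx":2,"ty":-10,"tz":0,"wx":0,"wy":0,"wz":0},{"claw":1,"tx":4,"ty":-25,"tz":0,"wx":0,"wy":0,"wz":1},{"claw":1,"tx":6,"ty":-42,"tz":0,"wx":0,"wy":0,"wz":2},{"claw":1,"tx":8,"ty":-60,"tz":0,"wx":0,"wy":0,"wz":3},{"claw":1,"tx":11,"ty":-78,"tz":0,"wx":0,"wy":0,"wz":4},{"claw":1,"tx":13,"ty":-96,"tz":0,"wx":0,"wy":0,"wz":5},{"claw":1,"tx":16,"ty":-114,"tz":0,"wx":0,"wy":0,"wz":6},{"claw":1,"tx":18,"ty":-132,"tz":0,"wx":0,"wy":0,"wz":7},{"claw":1,"tx":21,"ty":-150,"tz":0,"wx":0,"wy":0,"wz":8},{"claw":1,"tx":23,"ty":-166,"tz":0,"wx":0,"wy":0,"wz":9},{"claw":1,"tx":25,"ty":-180,"tz":0,"wx":0,"wy":0,"wz":10},{"claw":1,"tx":26,"ty":-190,"tz":0,"wx":0,"wy":0,"wz":10}]'

```text
time: 7.28
tcp_pos: [0.4929, -0.0607, 0.104]
orientation: [0.0, 1.0, 0.022, -0.001]
force: [0.1, -0.2, -1.6]
gripper_width: 0.394
```

Emit:
jog_arm --rows '[{"claw":1,"tx":3,"ty":-14,"tz":0,"wx":0,"wy":0,"wz":1},{"claw":1,"tx":5,"ty":-30,"tz":0,"wx":0,"wy":0,"wz":2},{"claw":1,"tx":8,"ty":-46,"tz":0,"wx":0,"wy":0,"wz":3},{"claw":1,"tx":10,"ty":-62,"tz":0,"wx":0,"wy":0,"wz":4},{"claw":1,"tx":12,"ty":-78,"tz":0,"wx":0,"wy":0,"wz":5},{"claw":1,"tx":14,"ty":-94,"tz":0,"wx":0,"wy":0,"wz":6},{"claw":1,"tx":16,"ty":-110,"tz":0,"wx":0,"wy":0,"wz":7},{"claw":1,"tx":18,"ty":-123,"tz":0,"wx":0,"wy":0,"wz":8},{"claw":1,"tx":19,"ty":-131,"tz":0,"wx":0,"wy":0,"wz":8},{"claw":1,"tx":20,"ty":-136,"tz":0,"wx":0,"wy":0,"wz":8},{"claw":1,"tx":20,"ty":-136,"tz":0,"wx":0,"wy":0,"wz":8},{"claw":1,"tx":20,"ty":-136,"tz":0,"wx":0,"wy":0,"wz":8}]'

```text
time: 8.28
tcp_pos: [0.5129, -0.1945, 0.1045]
orientation: [-0.0, 0.996, 0.092, -0.0]
force: [-0.1, 0.5, -1.6]
gripper_width: 0.392
```

```bash
python3 - <<'E'
from bench import ctrl,capture
from h import *
c=capture("side");img=c["img"]; cv2.imwrite("pics/side4.png",cv2.resize(img[100:320,200:460],None,fx=2.7,fy=2.7)[:,:,::-1])
c=capture("top");img=c["img"]; cv2.imwrite("pics/top4.png",img[:,:,::-1])
s=ctrl.state();print(s['time'],s['tcp_pos'],s['orientation'],s['gripper_width'])
E
```

```text
8.3833 [ 0.513012   -0.19411158  0.10461084] [-2.10259089e-04  9.95709890e-01  9.25295167e-02 -2.44038622e-04] 0.39358853297784124
```

View pics/side4.png

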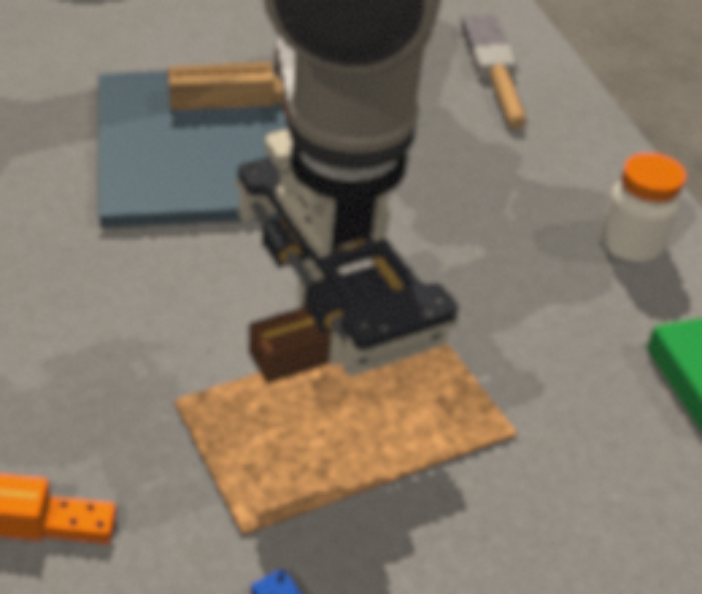

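View pics/top4.png

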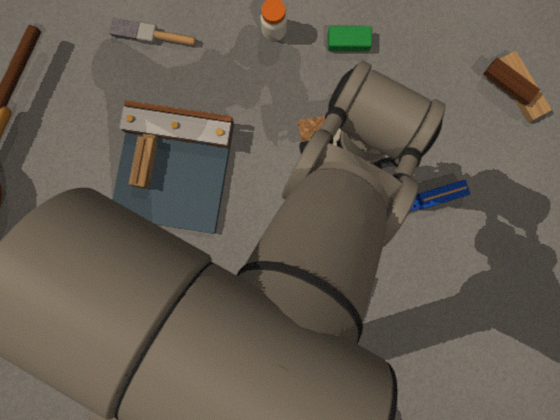

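The neck is held level over the mat, and the pale neck is still in its bay. Final TCP height is about 0.013, so I'll lower it in two stages.

Emit:
jog_arm --rows '[{"claw":1,"tx":0,"ty":0,"tz":-8,"wx":0,"wy":0,"wz":0},{"claw":1,"tx":0,"ty":0,"tz":-20,"wx":0,"wy":0,"wz":0},{"claw":1,"tx":0,"ty":0,"tz":-32,"wx":0,"wy":0,"wz":0},{"claw":1,"tx":0,"ty":0,"tz":-44,"wx":0,"wy":0,"wz":0},{"claw":1,"tx":0,"ty":0,"tz":-56,"wx":0,"wy":0,"wz":0},{"claw":1,"tx":0,"ty":0,"tz":-67,"wx":0,"wy":0,"wz":0},{"claw":1,"tx":0,"ty":0,"tz":-75,"wx":0,"wy":0,"wz":0},{"claw":1,"tx":0,"ty":0,"tz":-81,"wx":0,"wy":0,"wz":0},{"claw":1,"tx":0,"ty":0,"tz":-85,"wx":0,"wy":0,"wz":0},{"claw":1,"tx":0,"ty":0,"tz":-87,"wx":0,"wy":0,"wz":0},{"claw":1,"tx":0,"ty":0,"tz":-87,"wx":0,"wy":0,"wz":0},{"claw":1,"tx":0,"ty":0,"tz":-87,"wx":0,"wy":0,"wz":0}]'

```text
time: 9.38
tcp_pos: [0.5134, -0.195, 0.018]
orientation: [0.0, 0.996, 0.092, 0.0]
force: [0.1, -0.3, -1.2]
gripper_width: 0.391
```

Emit:
jog_arm --rows '[{"claw":1,"tx":0,"ty":0,"tz":-1,"wx":0,"wy":0,"wz":0},{"claw":1,"tx":0,"ty":0,"tz":-2,"wx":0,"wy":0,"wz":0},{"claw":1,"tx":0,"ty":0,"tz":-3,"wx":0,"wy":0,"wz":0},{"claw":1,"tx":0,"ty":0,"tz":-4,"wx":0,"wy":0,"wz":0},{"claw":1,"tx":0,"ty":0,"tz":-4.5,"wx":0,"wy":0,"wz":0},{"claw":1,"tx":0,"ty":0,"tz":-4.5,"wx":0,"wy":0,"wz":0},{"claw":1,"tx":0,"ty":0,"tz":-4.5,"wx":0,"wy":0,"wz":0}]'

```text
time: 9.97
tcp_pos: [0.5132, -0.1949, 0.0132]
orientation: [0.0, 0.996, 0.092, -0.0]
force: [0.4, -0.6, -0.8]
gripper_width: 0.392
```

```bash
python3 - <<'E'
from bench import ctrl,capture
from h import *
c=capture("side");img=c["img"]; cv2.imwrite("pics/side5.png",cv2.resize(img[160:320,230:420],None,fx=3.7,fy=3.7)[:,:,::-1])
s=ctrl.state();print(s['time'],s['tcp_pos'],s['orientation'],s['force'],s['gripper_width'])
E
```

```text
10.0167 [ 0.51325409 -0.19486573  0.01323765] [4.36776620e-05 9.95726712e-01 9.23488651e-02 9.48700361e-06] [ 0.01891638 -0.04034357 -0.4833617 ] 0.39173648053599264
```

View pics/side5.png

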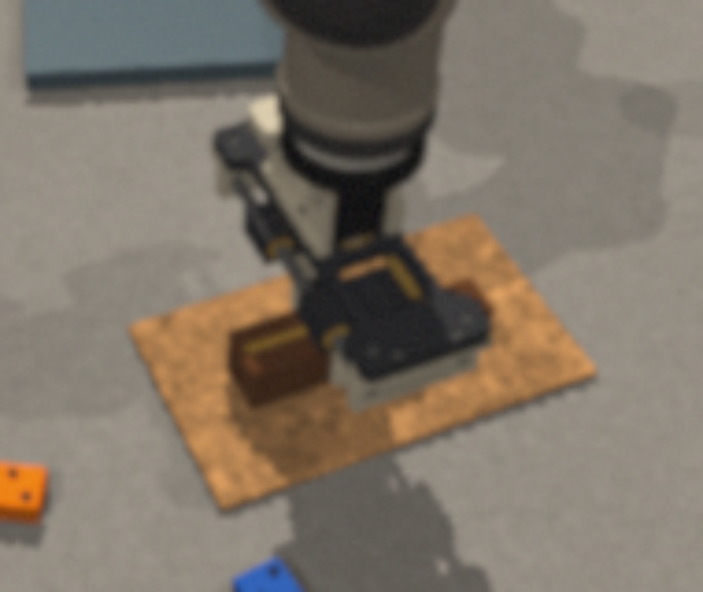

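The downward load is falling, so contact has begun. I'll go 1 mm more and then release.

Emit:
jog_arm --rows '[{"claw":1,"tx":0,"ty":0,"tz":-0.5,"wx":0,"wy":0,"wz":0},{"claw":1,"tx":0,"ty":0,"tz":-1,"wx":0,"wy":0,"wz":0},{"claw":1,"tx":0,"ty":0,"tz":-1,"wx":0,"wy":0,"wz":0},{"claw":1,"tx":0,"ty":0,"tz":-1,"wx":0,"wy":0,"wz":0}]'

```text
time: 10.35
tcp_pos: [0.5133, -0.1949, 0.0127]
orientation: [0.0, 0.996, 0.092, 0.0]
force: [-1.5, 0.7, 5.6]
gripper_width: 0.389
```

Emit:
jog_arm --grip_force 3 --rows '[{"claw":0.6,"tx":0,"ty":0,"tz":0,"wx":0,"wy":0,"wz":0},{"claw":0.55,"tx":0,"ty":0,"tz":0,"wx":0,"wy":0,"wz":0},{"claw":0.5,"tx":0,"ty":0,"tz":0,"wx":0,"wy":0,"wz":0},{"claw":0.4,"tx":0,"ty":0,"tz":0,"wx":0,"wy":0,"wz":0},{"claw":0.3,"tx":0,"ty":0,"tz":0,"wx":0,"wy":0,"wz":0},{"claw":0.2,"tx":0,"ty":0,"tz":0,"wx":0,"wy":0,"wz":0},{"claw":0.1,"tx":0,"ty":0,"tz":0,"wx":0,"wy":0,"wz":0},{"claw":0.1,"tx":0,"ty":0,"tz":0,"wx":0,"wy":0,"wz":0},{"claw":0.1,"tx":0,"ty":0,"tz":0,"wx":0,"wy":0,"wz":0},{"claw":0.1,"tx":0,"ty":0,"tz":0,"wx":0,"wy":0,"wz":0}]'

```text
time: 11.18
tcp_pos: [0.5132, -0.1949, 0.0122]
orientation: [0.0, 0.996, 0.092, 0.0]
force: [0.1, 0.6, -0.0]
gripper_width: 0.895
```

Released, with the neck fully supported (5.6 N contact before opening). Raising straight up, then backing off towards -y for a clear view.

Emit:
jog_arm --rows '[{"claw":0.1,"tx":0,"ty":0,"tz":8,"wx":0,"wy":0,"wz":0},{"claw":0.1,"tx":0,"ty":0,"tz":20,"wx":0,"wy":0,"wz":0},{"claw":0.1,"tx":0,"ty":0,"tz":40,"wx":0,"wy":0,"wz":0},{"claw":0.1,"tx":0,"ty":0,"tz":60,"wx":0,"wy":0,"wz":0},{"claw":0.1,"tx":0,"ty":0,"tz":85,"wx":0,"wy":0,"wz":0},{"claw":0.1,"tx":0,"ty":0,"tz":110,"wx":0,"wy":0,"wz":0},{"claw":0.1,"tx":0,"ty":0,"tz":140,"wx":0,"wy":0,"wz":0},{"claw":0.1,"tx":0,"ty":0,"tz":170,"wx":0,"wy":0,"wz":0},{"claw":0.1,"tx":0,"ty":0,"tz":190,"wx":0,"wy":0,"wz":0},{"claw":0.1,"tx":0,"ty":0,"tz":200,"wx":0,"wy":0,"wz":0}]'

```text
time: 12.02
tcp_pos: [0.5142, -0.1953, 0.2161]
orientation: [0.002, 0.996, 0.092, 0.002]
force: [-0.2, -0.5, -0.2]
gripper_width: 0.901
```

Emit:
jog_arm --rows '[{"claw":0.1,"tx":-20,"ty":-16,"tz":0,"wx":0,"wy":0,"wz":0},{"claw":0.1,"tx":-45,"ty":-35,"tz":0,"wx":0,"wy":0,"wz":0},{"claw":0.1,"tx":-72,"ty":-57,"tz":0,"wx":0,"wy":0,"wz":0},{"claw":0.1,"tx":-99,"ty":-79,"tz":0,"wx":0,"wy":0,"wz":0},{"claw":0.1,"tx":-126,"ty":-101,"tz":0,"wx":0,"wy":0,"wz":0},{"claw":0.1,"tx":-153,"ty":-123,"tz":0,"wx":0,"wy":0,"wz":0},{"claw":0.1,"tx":-180,"ty":-145,"tz":0,"wx":0,"wy":0,"wz":0},{"claw":0.1,"tx":-210,"ty":-170,"tz":0,"wx":0,"wy":0,"wz":0},{"claw":0.1,"tx":-240,"ty":-195,"tz":0,"wx":0,"wy":0,"wz":0},{"claw":0.1,"tx":-270,"ty":-220,"tz":0,"wx":0,"wy":0,"wz":0},{"claw":0.1,"tx":-300,"ty":-245,"tz":0,"wx":0,"wy":0,"wz":0},{"claw":0.1,"tx":-330,"ty":-270,"tz":0,"wx":0,"wy":0,"wz":0}]'

```text
time: 13.02
tcp_pos: [0.1814, -0.4653, 0.2119]
orientation: [-0.0, 0.996, 0.092, -0.0]
force: [0.3, -0.2, 0.1]
gripper_width: 0.903
```

```bash
python3 - <<'E'
from bench import ctrl,capture
from h import *
c=capture("side");img=c["img"]; cv2.imwrite("pics/side6.png",img[:,:,::-1])
c=capture("top");img=c["img"]; cv2.imwrite("pics/top6.png",cv2.resize(img[90:240,95:395],None,fx=2.6,fy=2.6)[:,:,::-1])
R,G,B=[img[...,i].astype(int) for i in range(3)]
m=np.zeros(R.shape,bool);m[110:220,300:380]=1
q=big(m&(R<100)&(R-B>15));print("dark blob px",cv2.minAreaRect(q.astype(np.float32)))
s=ctrl.state();print(s['time'],s['tcp_pos'],s['force'])
# pale change vs first image
a=cv2.imread("pics/top0.png")[130:195,120:165].astype(int);b=img[:,:,::-1][130:195,120:165].astype(int)
print("pale",[cv2.minAreaRect(np.argwhere((x[...,2]-x[...,0]>55)).astype(np.float32)) for x in(a,b)])
E
```

```text
dark blob px ((342.4508056640625, 165.26800537109375), (75.4129638671875, 30.4141902923584), 78.02386474609375)
13.1167 [ 0.17908141 -0.46765275  0.21164029] [ 0.47701561  0.75769974 -0.5880943 ]
pale [((29.546142578125, 21.071714401245117), (15.10673999786377, 52.35102844238281), 79.04593658447266), ((29.627416610717773, 21.178482055664062), (15.65317153930664, 52.59288024902344), 78.43986511230469)]
```

View pics/top6.png

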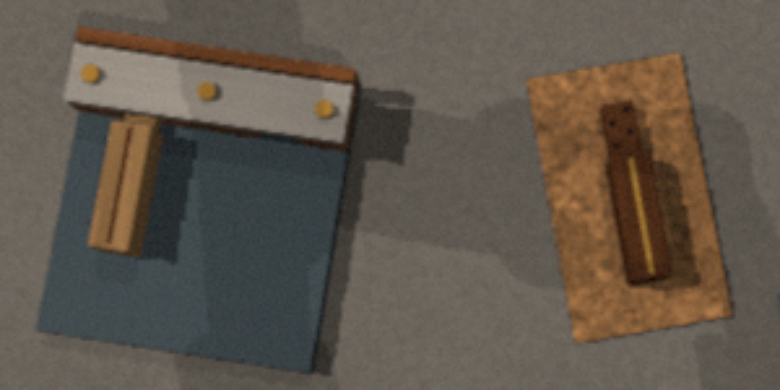

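View pics/side6.png

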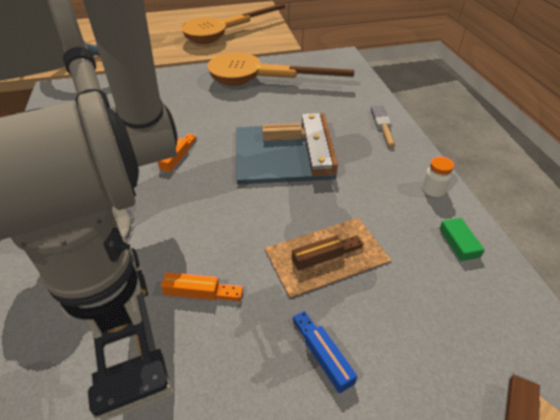

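The neck lies centred on the mat, stripe up, with its tongue at crop (618,125) and its butt at (648,280). The pale neck's blob moved less than 0.2 px. I'll check the position numerically and sign off.

```bash
python3 - <<'E'
from bench import ctrl,capture
from h import *
c=capture("top");f=lambda x,y:(95+x/2.6-.5,90+y/2.6-.5)
P=ray(c,[f(632,158),f(652,273)],.040)[:,:2]*1000
d=P[0]-P[1];L=np.linalg.norm(d);d/=L;mid=P.mean(0)+25*d
a=np.radians(10.57);e=mid-[531.5,-191]
ang=np.degrees(np.arctan2(d[1],d[0]))-10.57
xy=e[0]*np.cos(a)+e[1]*np.sin(a),-e[0]*np.sin(a)+e[1]*np.cos(a)
print(L,mid,"in mat",xy,"ang err",ang)
if abs(xy[0])<20 and abs(xy[1])<17 and abs(ang)<9: ctrl.sign_off();print("signed off",ctrl.state()['time'])
E
```

```text
99.90643589660588 [ 533.04246339 -193.51947231] in mat (np.float64(1.0541265583121504), np.float64(-2.759665061813809)) ang err -1.1101245209361892
the job is handed in; nothing more can be done
the job is handed in; nothing more can be done
```

The dark neck is out of the jig and lying on the cork mat, and I handed the job in at about 13.2 s of the 38 s allowed. I gripped it across the thick part, slid it 47 mm along the board away from the lip, and checked in both views that the tongue was clear. Then I lifted it 80 mm, carried it to the mat, lowered it until the mat took its weight, and let go.

**Last checks, from the camera views after release:**
- **Position:** the neck's mid-point is about 1 mm along and 3 mm across from the mat's centre.
- **Direction:** it is about 1° off the mat's length, with its thin end pointing away from the robot.
- **Lie:** it looks flat and the same side up, with the stripe on top. I judged this by eye and did not measure the tilt or height.
- **Pale neck:** it moved less than 0.2 pixel in the top view, well under 1 mm.
- **Gripper:** it is open and well away from everything.

**Disagreement:** before the grasp, the two views put the dark neck's centre about 4 mm apart across its width. The grasp still closed on the expected 36 mm. No check failed.

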